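# Put the bench coil winder in gear

### The job

The coil winder on the bench is in neutral; put it in gear for the next bobbin. Press the black selector knob down and turn it clockwise from the white dot towards the green dot; if the clutch teeth meet end to end, rock the spindle with the red crank handle until they drop into mesh, then turn the knob on to the green dot so that it springs up fully home. Let go of everything and leave the other things on the bench where they are.

Things in the scene. Friction and masses are not known exactly. Their poses are not given: they have to be found in the camera images.
- winder: Coil winder, fixed: teal base 170 x 365 mm, level spindle along its y, 95 mm above the bench. Origin on the bench under the spindle axis; x level, at yaw 0 away from the robot. Gear case y = 20 to 125 mm, x = -55 to 55, top at 135, selector knob on it, motor to x = 140; crank beyond. Open tooth clutch y = -45 to 12, bearing post y = -65 to -87 (118 high), bobbin, tailstock to y = -216.
- knob_grip (a point): Centre of the selector knob's grip bar; the knob turns about the vertical through it (winder x = 0, y = 65 mm). Bar 62 mm long, 14 wide, 26 tall, on a round disc of radius 30, 12 thick: the bar's top is 13 mm above this point, the disc's top face 13 mm below it. The point's x axis runs along the bar to the pointer end (white mark); at knob_turn 0 it lies at winder yaw minus 60 degrees.
- knob_press (a joint): How far the knob is pressed down, 0 to 0.009 m, against a spring (6 N, at the bottom 10 N). While up, an index pin keeps it from turning; pressed 0.0065 m or more it is free to turn. Between the two dots (knob_turn 0.10 to 0.94) the pin rides under its plate and the knob stays down at about 0.006 when let go; at the green dot it springs up to 0.
- knob_turn (a joint): Turn of the knob, rad, clockwise from above (its yaw falls): 0 neutral (white dot), 1.05 in gear (green dot, end stop). Stays where it is left (about 0.15 N m). With teeth end to end they touch at 0.44 and the knob stops hard at 0.70; left there, a spring (5 N) presses the teeth so that they drop in at a matching spindle angle; then it turns on to 1.05. Matching the spindle first works too.
- sleeve (a joint): Travel of the steel clutch sleeve along the spindle towards the brass gear, m: 0 neutral, 0.005 with the teeth end to end, above 0.006 once they have dropped into mesh (about 0.008 with the knob at 0.70), 0.012 fully in gear.
- spindle (a joint): Angle of spindle, crank and sleeve, rad, about the winder's +y axis: 0 = crank straight up, positive = the crank's top leans to the winder's +x. Starts within 0.35 of 0. Turns without end (0.08 N m, about 1 N at the handle) and stays where it is left.
- drive_gear (a joint): Angle of the brass gear, axis and sense as spindle. Gear and sleeve have 4 teeth each: at spindle minus drive_gear = 0 they stand end to end, at 0.785 rad either way (and every 1.571 on) teeth face gaps; they mesh within 0.15 rad of that. Stiff (0.45 N m): once in mesh the crank drags it along with about 7 N at the handle.
- crank_handle (a point): Centre of the red crank handle: round, radius 12.5 mm, 70 mm long, parallel to the winder's y, 75 mm from the spindle axis; starts near the top of its circle. The crank arm (18 mm wide) lies 38 to 50 mm from this point on the gear case's side; the outer end is free.
- spindle_axis (a point): The point on the spindle axis abreast of the handle's centre (the handle circles it at 75 mm), 95 mm above the bench; fixed to the winder
- spray_can: Bystander: white and black spray can, radius 33 mm, 196 mm high, origin under its centre
- wash_bottle: Bystander: whitish wash bottle with red cap and spout, radius 36 mm, 165 mm high, origin under its centre
- pump_bottle: Bystander: light blue square solvent bottle with metal top, 62 x 62 x 113 mm, origin under its centre
- circuit_board: Bystander: black circuit board 110 x 160 x 4 mm lying in front of the winder, parts on it up to 10 mm, origin under its centre
- screwdriver: Bystander: screwdriver with red handle, 170 mm, lying in front of the winder
- solder_spool: Bystander: white spool, radius 32 mm, 34 mm high, standing flat behind the winder, origin under its centre
- spare_bobbin: Bystander: empty white bobbin, radius 30 mm, 68 mm high, standing on end behind the winder, origin under its centre

How it is judged:
By the outcome, as a careful person would: the job done as asked, in the order asked, and still so for the second after the job is handed in, with the robot touching nothing.
It also fails if it takes over 69 s, if anything falls off the work surface, if the arm or the gripper's body presses on something with over 40 N, if the wrist force passes 120 N, or if a joint passes its speed limit or range.

### The arm

A 6-joint arm with a two-finger parallel gripper is mounted at the origin on the work surface. World frame = base frame: x ahead of the robot, y to its left, z up, the work surface at z = 0. Lengths are in m, angles in rad, forces in N, time in s.
With the tool pointing down it reaches from about 0.35 to 0.95 m from the base axis. Payload 17.4 kg.
Tool frame: the origin (TCP) lies on the centre line of the jaws, within the pads' length; the fingertips stand bot.nose_length ahead of it and the grasp point (between the pads) lies 3 mm ahead of it (bot.nose_length is the distance from the TCP to the fingertips, in m); z points along the fingers, y is the direction in which the jaws open and shut (so a half turn about z gives the same grasp; the last joint's range is limited). The gripper opens to 93 mm and grips with 3 to 60 N. Pads are 15 mm wide; open, the fingers measure 128 mm over their backs; the gripper's body (75 mm by 188 mm) begins 65 mm behind the grasp point.
Start: joints at [-1.329, 0.116, 1.442, -0, 1.584, -0.038], TCP at [0.186, -0.649, 0.241] pointing down, gripper open.
Joint ranges: [-2.83, 2.83], [-0.83, 2.19], [0.07, 2.5], [-1.14, 4.28], [0.01, 3], [-2.97, 2.97]. Speed limits (rad/s): [1.89, 1.89, 2.22, 3.14, 3.14, 3.14].

### API

Orientations are given as a unit quaternion [x, y, z, w].
In Python, from workcell import bot gives the robot as it stands. The module is installed in compiled form; this text tells all that it offers.
- The arm moves only by the shell command python3 -m creep 'ROWS' [FORCE]. ROWS is a JSON object of lists of equal length, an entry for each row: "delta_pos": the shift along the tool's x, y, z in cm, a list of three; "dr": the turn, a rotation vector about the tool's x, y, z in degrees, a list of three; "claw": the closure, from 0 (fully open) to 1 (shut). A call has 1 to 20 rows; each row shifts and turns the commanded pose from where the row before left it, along the tool's axes as they then stand; what a row does not reach is not made up. A row lasts 1/12 s, in which the tool goes at most 41.7 mm and 7.16 degrees, less where a joint would pass 70% of its speed; a pose out of reach is approached as far as the arm can. A call is refused whole if a number of a shift passes 4.17 or a number of a turn 7.16, either way. A call with a gripper value outside its range is refused whole. The fingers move at their own pace and stop on an object; FORCE is the grip in N (left out, the last holds). Time passes only in rows, so rows that do not move let the fingers close. It gives the time, the measured TCP pose, the force and the opening at its end, in the units of the state.
- bot.observe(): the state, without advancing time (a new reading comes with each control period).
- bot.get_image(name): name is "side" or "top"; returns the picture (480x640x3 uint8, red, green, blue); there is no depth.
- bot.camera_info(name): a dict with "K" (3x3 intrinsics, pixels), "rvec" (rotation vector, rad) and "tvec" (3), from world to camera coordinates, as OpenCV has them. Camera axes: x right, y down, z forward; pixel columns grow to the right and rows downward; lengths in m; the calibration is good to about 2 mm. A picture is of the moment at which its call begins. camera_info takes no time and is no camera call.
- bot.close_job(): hands the job in, once; it reports no verdict.
The state is a dict: "clock": time; "joint_positions": joint angles; "joint_vel": joint speeds; "joint_efforts": joint torques, N m; "tcp_pos": TCP position; "eef_rot": TCP orientation; "force": force on the tool from outside, world axes, zero at the start; "torque": the same for the moment, N m; "gripper_width": opening from 0.0 (shut) to 1.0 (fully open).
Only numpy, scipy, OpenCV 4.12 (cv2) and the standard library are available. Lean on these libraries where they do the work, as an engineer would, in place of code of your own. Each camera call takes 0.05 s, during which the arm holds its last target.

## Working session

There is one attempt and no reset: what is moved stays moved. The work goes in short steps, Python scripts to look and compute and a shell command to move; the robot and the scene stay as the last step left them, time stands still between calls to the robot, and variables do not carry over. Pictures are saved under pics/ and viewed, and the job is handed in when it is done.

```bash
mkdir -p pics; ls; python3 - <<'E'
from workcell import bot
import cv2
print(bot.nose_length)
for n in("side","top"):
    cv2.imwrite(f"pics/{n}0.png",bot.get_image(n)[:,:,::-1]); c=bot.camera_info(n); print(n,c)
print(bot.observe())
E
```

```text
pics
0.022
side {'K': array([[451.66265631,   0.        , 310.56722802],
       [  0.        , 451.66265631, 243.75288774],
       [  0.        ,   0.        ,   1.        ]]), 'rvec': array([ 0.28217709, -2.76324523,  1.25876328]), 'tvec': array([0.55615975, 0.18403895, 1.21516118])}
top {'K': array([[491.31017308,   0.        , 316.52061192],
       [  0.        , 491.31017308, 234.98209749],
       [  0.        ,   0.        ,   1.        ]]), 'rvec': array([ 2.17061122, -2.13043724,  0.09508765]), 'tvec': array([-0.02542098,  0.60946464,  1.21991757])}
{'clock': 0.1, 'joint_positions': array([-1.32877593e+00,  1.16444508e-01,  1.44219368e+00, -8.39786261e-06,
        1.58402452e+00, -3.77906094e-02]), 'joint_vel': array([-5.47143337e-05, -9.01504198e-04, -1.59655191e-03,  1.37373500e-03,
       -1.52413152e-04, -1.86662385e-04]), 'joint_efforts': array([ 3.00955355e-03, -7.22892380e+01, -6.23863077e+01,  7.82330171e-02,
        2.28307676e-02, -7.91747902e-05]), 'tcp_pos': array([ 0.18637297, -0.64858807,  0.23997759]), 'eef_rot': array([ 9.90229044e-01,  1.39449471e-01, -5.87164486e-05, -5.31815852e-04]), 'force': array([-0.38763457,  0.85097282, -0.18149472]), 'torque': array([ 0.04410545, -0.02269907, -0.02650371]), 'gripper_width': 0.9965693366068678}
```

View pics/side0.png

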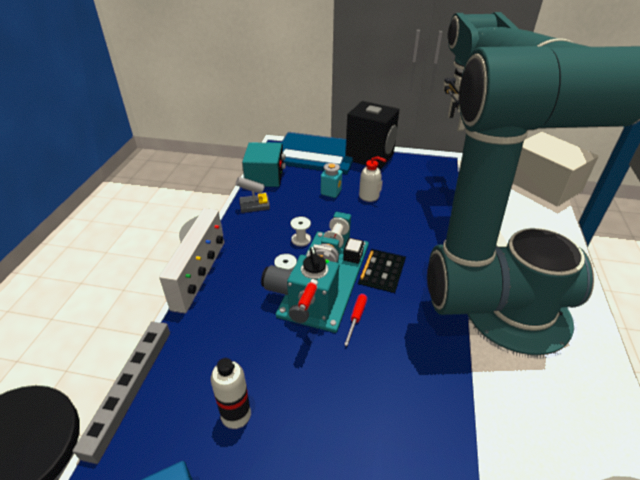

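View pics/top0.png

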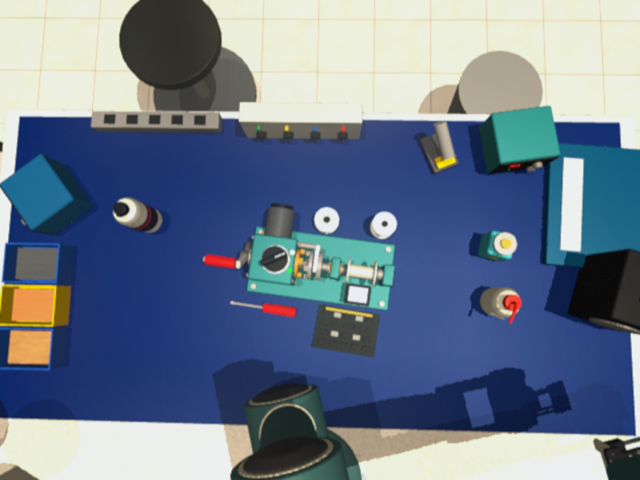

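Both pictures show the winder at about (320,265) in top and (315,280) in side, with the crank handle pointing left (+y). I'll zoom in.

```bash
cat > h.py <<'E'
import numpy as np, cv2
from workcell import bot
def cam(n):
    c=bot.camera_info(n); R=cv2.Rodrigues(np.array(c['rvec'],float))[0]; return np.array(c['K']),R,np.array(c['tvec'],float)
def proj(n,P):
    K,R,t=cam(n); P=np.atleast_2d(P); q=(R@P.T).T+t; q=q@K.T; return q[:,:2]/q[:,2:]
def atz(n,uv,z):
    K,R,t=cam(n); d=R.T@np.linalg.inv(K)@np.array([*uv,1.]); o=-R.T@t; return o+d*(z-o[2])/d[2]
def tri(ua,ub):
    A=[];b=[]
    for n,uv in(("side",ua),("top",ub)):
        K,R,t=cam(n); d=R.T@np.linalg.inv(K)@np.array([*uv,1.]); d/=np.linalg.norm(d); o=-R.T@t
        M=np.eye(3)-np.outer(d,d); A.append(M); b.append(M@o)
    return np.linalg.lstsq(np.vstack(A),np.hstack(b),rcond=None)[0]
def crop(n,box,f,out,img=None):
    im=bot.get_image(n)[:,:,::-1] if img is None else img
    x0,y0,x1,y1=box
    o=cv2.resize(im[y0:y1,x0:x1],None,fx=f,fy=f,interpolation=cv2.INTER_CUBIC); cv2.imwrite(out,o); return im
E
python3 - <<'E'
from h import *
crop("top",(195,195,405,345),3.8,"pics/tc.png",cv2.imread("pics/top0.png"))
crop("side",(250,205,380,335),4.6,"pics/sc.png",cv2.imread("pics/side0.png"))
E
```

```text
(no output)
```

View pics/tc.png

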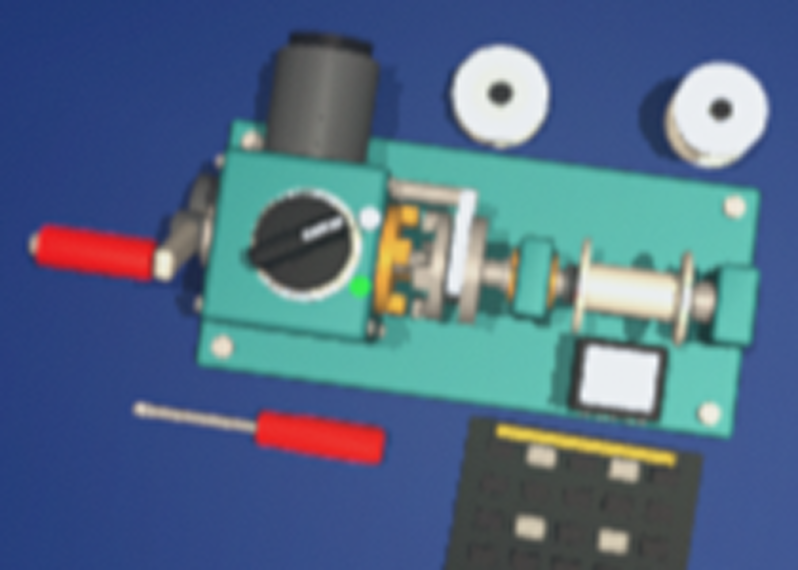

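View pics/sc.png

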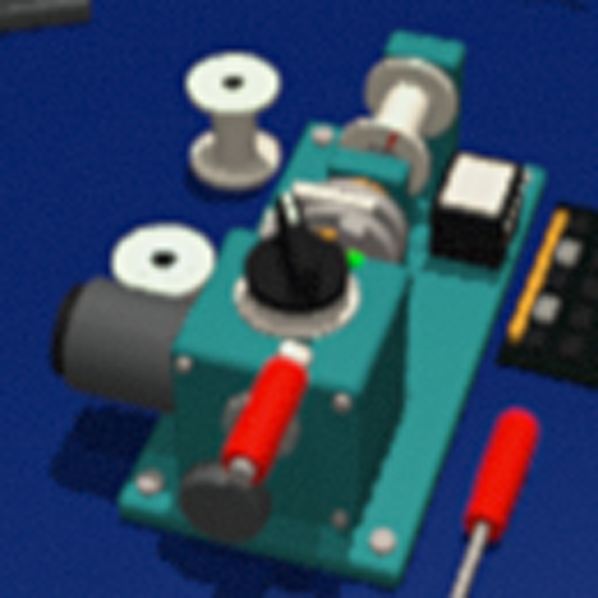

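The top crop shows case top corners at (232,150), (388,168), (365,340), (205,318), white dot (370,217) and green dot (360,287). The side crop shows case corners at (175,350), (362,398), (408,260). Fitting the pose next.

```bash
cat > fit.py <<'E'
from h import *
from scipy.optimize import least_squares
T=lambda u,v:np.array([195+u/3.8,195+v/3.8]); S=lambda u,v:np.array([250+u/4.6,205+v/4.6])
C=[(.055,.125),(.055,.020),(-.055,.020),(-.055,.125)]
obs=[("top",(*C[0],.135),T(232,150)),("top",(*C[1],.135),T(388,168)),("top",(*C[2],.135),T(365,340)),("top",(*C[3],.135),T(205,318)),
("side",(*C[0],.135),S(175,350)),("side",(*C[3],.135),S(362,398)),("side",(*C[2],.135),S(408,260)),("side",(*C[1],.135),S(230,232))]
def w(p,P):
    c,s=np.cos(p[2]),np.sin(p[2]); x,y,z=P; return np.array([p[0]+c*x-s*y,p[1]+s*x+c*y,z])
def r(p): return np.hstack([proj(n,w(p,P))[0]-o for n,P,o in obs])
if __name__=="__main__":
    s=least_squares(r,[.45,.1,0],x_scale=[.1,.1,.1],loss='soft_l1')
    print(s.x,np.degrees(s.x[2])); print(r(s.x).reshape(-1,2).round(1))
    p=s.x
    for nm,P in(("knobtop",(0,.065,.173)),("axis",(0,.2,.095))): print(nm,w(p,P))
    for n,f in(("top",lambda q:(q-195)*3.8),("side",lambda q:(q-[250,205])*4.6)):
        im=cv2.imread("pics/tc.png" if n=="top" else "pics/sc.png")
        for P in [(*c,.135) for c in C]+[(0,.065,z) for z in(.135,.15,.16,.173)]+[(x,y,0.) for x in(-.085,.085) for y in(-.216,.149)]+[(0,-.216,.095),(0,.135,.095),(0,-.076,.118)]:
            cv2.circle(im,tuple(int(v) for v in f(proj(n,w(p,P))[0])),3,(255,0,255),-1)
        cv2.imwrite(f"pics/fit_{n}.png",im)
    # handle ends
    print("h inner/outer guess via sides", tri(S(292,352),T(158,265)), tri(S(238,470),T(35,245)))
E
python3 fit.py
```

```text
[ 0.53299165  0.01443221 -0.0993549 ] -5.692616685711554
[[-3.2 -1.3]
 [-0.1 -0.9]
 [ 0.1  0.6]
 [-2.4  1. ]
 [-1.4 -1.1]
 [ 0.5 -2. ]
 [ 1.5 -0.2]
 [ 0.1 -2.5]]
knobtop [0.5394391  0.07911166 0.173     ]
axis [0.55282996 0.21344588 0.095     ]
h inner/outer guess via sides [0.52455617 0.16192441 0.17353133] [0.53575062 0.23820835 0.16553052]
```

View pics/fit_top.png

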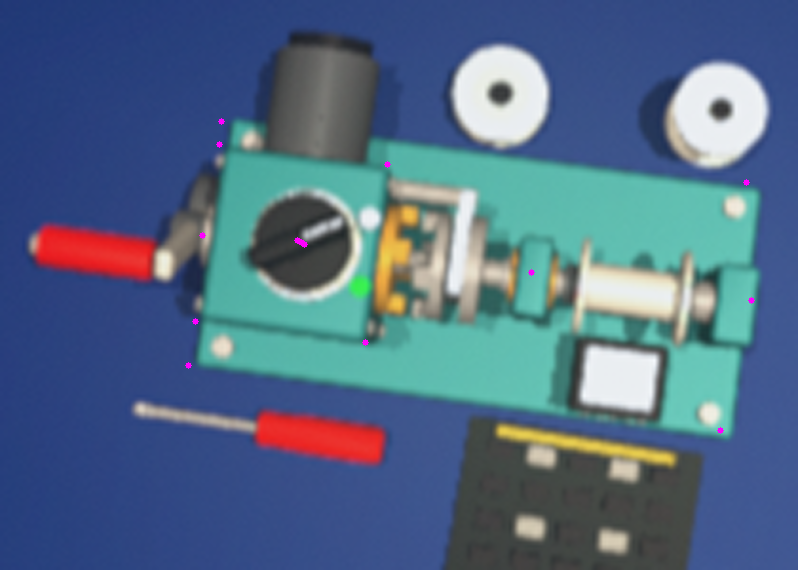

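View pics/fit_side.png

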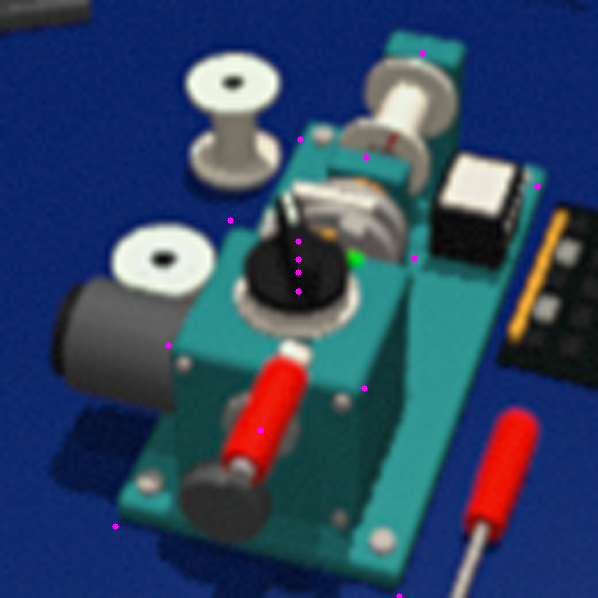

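The fit agrees with the knob: the bar centre is seen at (297,239) in the top crop and predicted at (298,240). Now I move above it.

```bash
python3 -m creep '{"delta_pos":[[2.7,-3.01,-0.15],[2.7,-3.01,-0.15],[2.7,-3.01,-0.15],[2.7,-3.01,-0.15],[2.7,-3.01,-0.15],[2.7,-3.01,-0.15],[2.7,-3.01,-0.15],[2.7,-3.01,-0.15],[2.7,-3.01,-0.15],[2.7,-3.01,-0.15],[2.7,-3.01,-0.15],[2.7,-3.01,-0.15],[2.7,-3.01,-0.15],[2.7,-3.01,-0.15],[2.7,-3.01,-0.15],[2.7,-3.01,-0.15],[2.7,-3.01,-0.15],[2.7,-3.01,-0.15],[2.7,-3.01,-0.15],[2.7,-3.01,-0.15]],"dr":[[0,0,0],[0,0,0],[0,0,0],[0,0,0],[0,0,0],[0,0,0],[0,0,0],[0,0,0],[0,0,0],[0,0,0],[0,0,0],[0,0,0],[0,0,0],[0,0,0],[0,0,0],[0,0,0],[0,0,0],[0,0,0],[0,0,0],[0,0,0]],"claw":[0,0,0,0,0,0,0,0,0,0,0,0,0,0,0,0,0,0,0,0]}'
python3 -m creep '{"delta_pos":[[0,0,0],[0,0,0],[0,0,0],[0,0,0],[0,0,0],[0,0,0],[0,0,0],[0,0,0],[0,0,0],[0,0,0],[0,0,0],[0,0,0],[0,0,0],[0,0,0]],"dr":[[0,0,-7],[0,0,-7],[0,0,-7],[0,0,-7],[0,0,-7],[0,0,-7],[0,0,-7],[0,0,-7],[0,0,-7],[0,0,-7],[0,0,-7],[0,0,-7],[0,0,-7],[0,0,-7]],"claw":[0.5,0.5,0.5,0.5,0.5,0.5,0.5,0.5,0.5,0.5,0.5,0.5,0.5,0.5]}'
cat > st.py <<'E'
from h import *
from scipy.spatial.transform import Rotation as Ro
o=bot.observe(); M=Ro.from_quat(o['eef_rot']).as_matrix()
print(round(o['clock'],2),o['tcp_pos'].round(4),'xyaw',np.degrees(np.arctan2(M[1,0],M[0,0])).round(2),'z',M[:,2].round(3),'F',o['force'].round(1),'T',o['torque'].round(2),'w',round(o['gripper_width'],3))
import sys
if len(sys.argv)>1:
    print('toolframe cm to target',(M.T@(np.array(eval(sys.argv[1]))-o['tcp_pos'])*100).round(2))
E
python3 st.py "[.5394,.0791,.22]"
```

```text
clock: 1.77
tcp_pos: [0.5395, 0.0812, 0.2705]
eef_rot: [0.99, 0.14, -0.0, 0.0]
force: [0.2, -0.3, -0.4]
gripper_width: 0.999
clock: 2.93
tcp_pos: [0.539, 0.079, 0.2703]
eef_rot: [0.542, 0.84, -0.0, -0.0]
force: [0.2, -1.3, 0.5]
gripper_width: 0.503
2.93 [0.539  0.079  0.2703] xyaw 114.38 z [-0.001 -0.    -1.   ] F [ 0.2 -1.3  0.5] T [-0.03 -0.16 -0.05] w 0.503
toolframe cm to target [-0.    0.04  5.03]
```

```bash
python3 -m creep '{"delta_pos":[[0,0,1.5],[0,0,1.5],[0,0,1.5],[0,0,1.5],[0,0,0.5],[0,0,0]],"dr":[[0,0,0],[0,0,0],[0,0,0],[0,0,0],[0,0,0],[0,0,0]],"claw":[0.5,0.5,0.5,0.5,0.5,0.5]}'
python3 - <<'E'
from h import *
crop("top",(210,200,330,320),5,"pics/t1.png"); crop("side",(250,180,380,310),4.6,"pics/s1.png")
import numpy as np
a=cv2.imread("pics/t1.png");b=cv2.imread("pics/s1.png")
cv2.imwrite("pics/c1.png",cv2.resize(np.hstack([a,cv2.resize(b,(600,600))]),(800,400)))
E
```

```text
clock: 3.43
tcp_pos: [0.5385, 0.0789, 0.2033]
eef_rot: [0.545, 0.838, -0.001, -0.001]
force: [-0.7, -0.2, 0.5]
gripper_width: 0.502
```

View pics/c1.png

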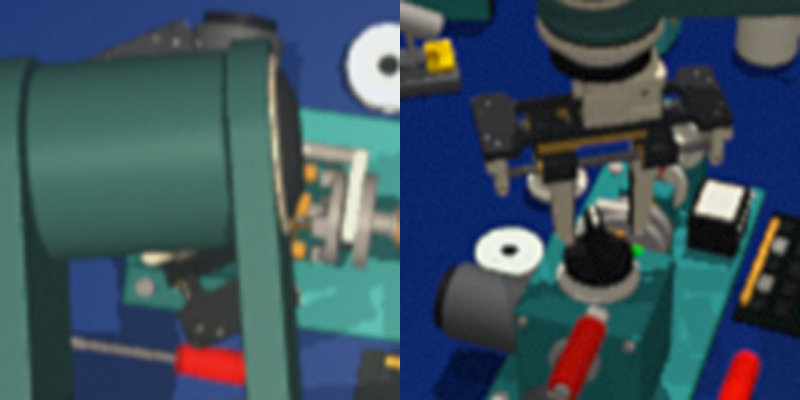

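Side view (right half): the fingers at about (565,220) and (640,220) straddle the black bar at (597,225). The top view of the knob is blocked by the arm. Now descend gently to feel the disc.

```bash
python3 -m creep '{"delta_pos":[[0,0,0.6],[0,0,0.6],[0,0,0.4],[0,0,0.3]],"dr":[[0,0,0],[0,0,0],[0,0,0],[0,0,0]],"claw":[0.5,0.5,0.5,0.5]}'
for i in 1 2 3; do python3 -m creep '{"delta_pos":[[0,0,0.2],[0,0,0]],"dr":[[0,0,0],[0,0,0]],"claw":[0.5,0.5]}'|egrep 'tcp|force'; done
```

```text
clock: 3.87
tcp_pos: [0.5391, 0.0789, 0.186]
eef_rot: [0.544, 0.839, -0.0, -0.0]
force: [-0.0, 1.6, 0.1]
gripper_width: 0.499
tcp_pos: [0.539, 0.0789, 0.1842]
force: [0.3, 0.1, 0.7]
tcp_pos: [0.5392, 0.079, 0.1825]
force: [0.1, -0.6, -0.4]
tcp_pos: [0.5393, 0.079, 0.1808]
force: [-1.4, -0.1, 5.1]
```

```bash
python3 -m creep '{"delta_pos":[[0,0,-0.15],[0,0,0],[0,0,0],[0,0,0],[0,0,0],[0,0,0],[0,0,0]],"dr":[[0,0,0],[0,0,0],[0,0,0],[0,0,0],[0,0,0],[0,0,0],[0,0,0]],"claw":[1,1,1,1,1,1,1]}' 20; python3 st.py
```

```text
clock: 4.95
tcp_pos: [0.5405, 0.0796, 0.1822]
eef_rot: [0.544, 0.839, 0.002, 0.001]
force: [16.9, 5.4, -7.9]
gripper_width: 0.146
4.95 [0.5405 0.0796 0.1822] xyaw 114.04 z [ 0.004  0.002 -1.   ] F [16.9  5.4 -7.9] T [ 1.13 -3.   -0.08] w 0.146
```

```bash
python3 -m creep '{"delta_pos":[[0,0.1,0],[0,0.05,0],[0,0,0]],"dr":[[0,0,0],[0,0,0],[0,0,0]],"claw":[1,1,1]}'; python3 st.py
```

```text
clock: 5.2
tcp_pos: [0.5408, 0.0797, 0.1821]
eef_rot: [0.544, 0.839, 0.0, 0.0]
force: [5.1, 2.3, -2.8]
gripper_width: 0.148
5.2 [0.5408 0.0797 0.1821] xyaw 114.03 z [ 0.001  0.    -1.   ] F [ 5.1  2.3 -2.8] T [ 0.3  -1.01 -0.14] w 0.148
```

```bash
python3 -m creep '{"delta_pos":[[0,0.05,0.3],[0,0,0.3],[0,0,0.2],[0,0,0]],"dr":[[0,0,0],[0,0,0],[0,0,0],[0,0,0]],"claw":[1,1,1,1]}' 30; python3 st.py
```

```text
clock: 5.53
tcp_pos: [0.541, 0.0798, 0.1744]
eef_rot: [0.544, 0.839, 0.0, 0.0]
force: [-1.5, 1.1, 8.3]
gripper_width: 0.15
5.53 [0.541  0.0798 0.1744] xyaw 114.03 z [ 0.  0. -1.] F [-1.5  1.1  8.3] T [ 0.04  0.28 -0.19] w 0.15
```

```bash
python3 -m creep '{"delta_pos":[[0,0,0.07],[0,0,0],[0,0,0],[0,0,0],[0,0,0]],"dr":[[0,0,0],[0,0,4],[0,0,4],[0,0,4],[0,0,0]],"claw":[1,1,1,1,1]}' 30; python3 st.py
```

```text
clock: 5.95
tcp_pos: [0.5411, 0.0798, 0.1742]
eef_rot: [0.631, 0.776, 0.0, 0.0]
force: [-1.1, 1.3, 8.3]
gripper_width: 0.147
5.95 [0.5411 0.0798 0.1742] xyaw 101.76 z [ 0.001  0.    -1.   ] F [-1.1  1.3  8.3] T [ 0.03  0.15 -0.17] w 0.147
```

```bash
python3 -m creep '{"delta_pos":[[0,0,0],[0,0,0],[0,0,0],[0,0,0]],"dr":[[0,0,4],[0,0,4],[0,0,4],[0,0,0]],"claw":[1,1,1,1]}'; python3 st.py;python3 -m creep '{"delta_pos":[[0,0,0],[0,0,0],[0,0,0],[0,0,0],[0,0,0]],"dr":[[0,0,4],[0,0,4],[0,0,4],[0,0,3],[0,0,0]],"claw":[1,1,1,1,1]}'; python3 st.py
```

```text
clock: 6.28
tcp_pos: [0.5412, 0.0798, 0.1743]
eef_rot: [0.709, 0.706, 0.0, 0.0]
force: [-0.5, 0.9, 7.9]
gripper_width: 0.149
6.28 [0.5412 0.0798 0.1743] xyaw 89.76 z [ 0.001  0.    -1.   ] F [-0.5  0.9  7.9] T [ 0.18  0.06 -0.14] w 0.149
clock: 6.7
tcp_pos: [0.5413, 0.0798, 0.1744]
eef_rot: [0.794, 0.608, 0.001, 0.0]
force: [0.8, -0.2, 8.6]
gripper_width: 0.145
6.7 [0.5413 0.0798 0.1744] xyaw 74.83 z [ 0.002  0.    -1.   ] F [ 0.8 -0.2  8.6] T [ 0.13 -0.1  -0.02] w 0.145
```

```bash
python3 - <<'E'
from h import *
crop("top",(230,210,380,310),5,"pics/t2.png"); crop("side",(260,190,360,290),6,"pics/s2.png")
E
```

```text
(no output)
```

View pics/t2.png

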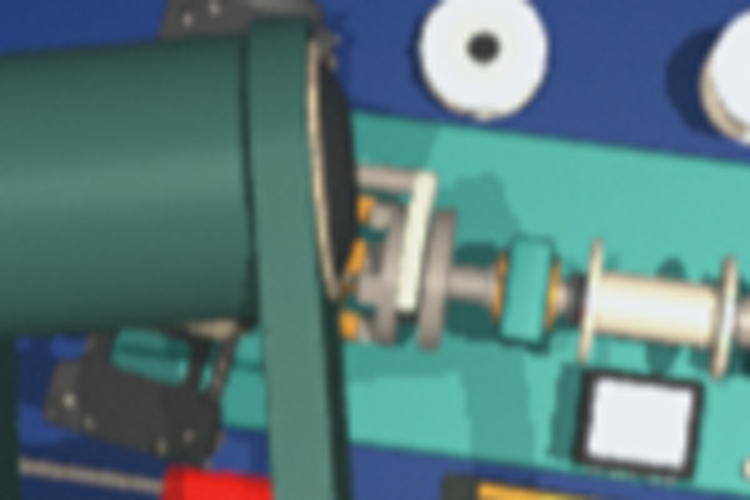

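View pics/s2.png

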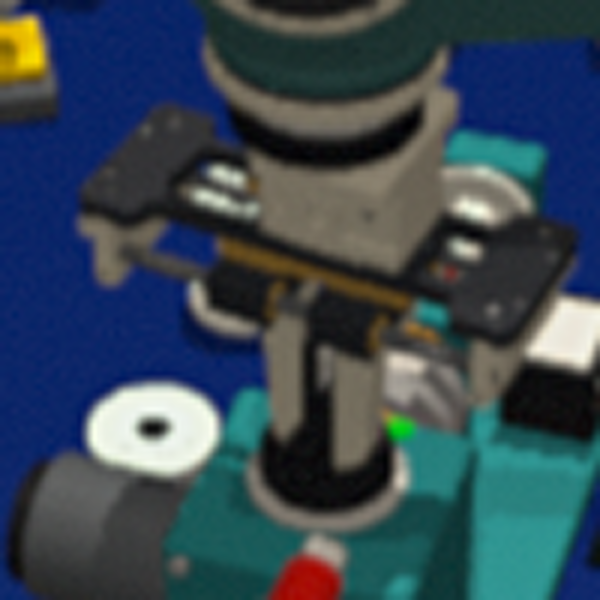

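The top crop shows the sleeve teeth near (375,215) against the brass teeth near (365,210), but I can't tell whether they mesh. I'll feel for the hard stop with 4 degrees more.

```bash
python3 -m creep '{"delta_pos":[[0,0,0],[0,0,0],[0,0,0]],"dr":[[0,0,2],[0,0,2],[0,0,0]],"claw":[1,1,1]}'; python3 st.py
```

```text
clock: 7.05
tcp_pos: [0.5414, 0.0798, 0.1744]
eef_rot: [0.815, 0.58, 0.001, 0.0]
force: [1.5, 1.6, 8.3]
gripper_width: 0.148
7.05 [0.5414 0.0798 0.1744] xyaw 70.91 z [ 0.002  0.    -1.   ] F [1.5 1.6 8.3] T [ 0.14 -0.14  0.18] w 0.148
```

```bash
python3 -m creep '{"delta_pos":[[0,0,0],[0,0,0],[0,0,0]],"dr":[[0,0,2],[0,0,1],[0,0,0]],"claw":[1,1,1]}'; python3 st.py
```

```text
clock: 7.3
tcp_pos: [0.5414, 0.0798, 0.1744]
eef_rot: [0.829, 0.559, 0.001, 0.0]
force: [1.9, 1.2, 8.7]
gripper_width: 0.149
7.3 [0.5414 0.0798 0.1744] xyaw 67.98 z [ 0.002  0.    -1.   ] F [1.9 1.2 8.7] T [ 0.15 -0.18  0.48] w 0.149
```

Torque climbs about 0.1 N m per degree, so this is the hard stop at 0.70: the teeth are end to end. I ease back, let go and look.

```bash
python3 -m creep '{"delta_pos":[[0,0,0],[0,0,0],[0,0,-0.15],[0,0,0],[0,0,0],[0,0,0],[0,0,0],[0,0,-2],[0,0,-3],[0,0,-3],[0,0,0]],"dr":[[0,0,-3],[0,0,-2],[0,0,0],[0,0,0],[0,0,0],[0,0,0],[0,0,0],[0,0,0],[0,0,0],[0,0,0],[0,0,0]],"claw":[1,1,1,0.6,0.6,0.6,0.6,0.5,0.5,0.5,0.5]}'; python3 - <<'E'
from h import *
crop("top",(230,210,380,310),5,"pics/t3.png"); crop("side",(250,205,380,335),4.6,"pics/s3.png")
E
```

```text
clock: 8.22
tcp_pos: [0.5421, 0.0799, 0.2606]
eef_rot: [0.804, 0.595, 0.003, 0.002]
force: [-0.1, -0.0, 0.8]
gripper_width: 0.501
```

View pics/t3.png

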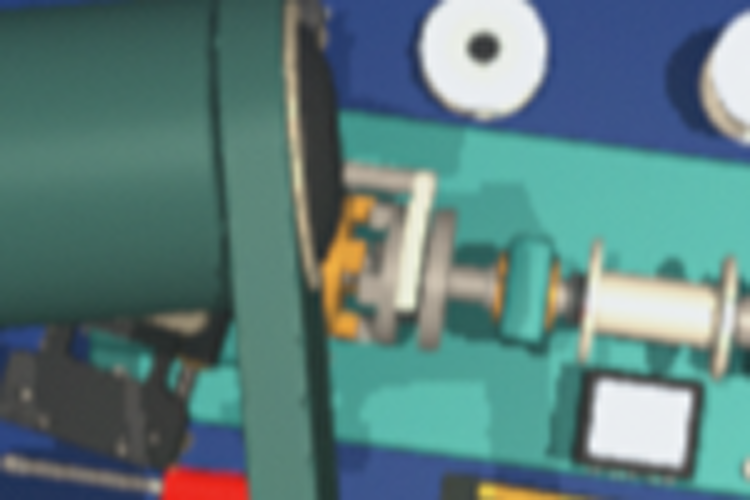

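View pics/s3.png

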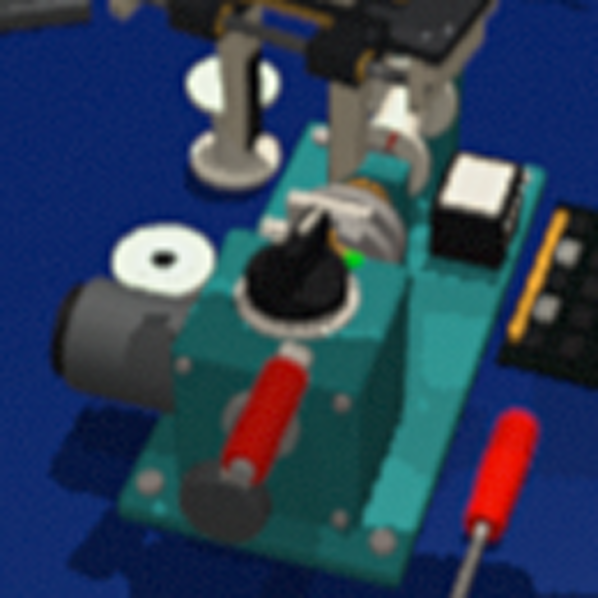

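The knob now points at the gap between the dots (side crop, bar tip at (322,215)). The handle is unmoved at (265,420). Next I localise the handle from its red pixels.

```bash
cat > hnd.py <<'E'
from fit import *
p=np.array([0.53299165,0.01443221,-0.0993549])
def red(im,box):
    b,g,r=[im[:,:,i].astype(int) for i in range(3)]; m=((r>110)&(g<80)&(b<80)&(r>2*g)).astype(np.uint8)
    k=np.zeros_like(m); x0,y0,x1,y1=box; k[y0:y1,x0:x1]=m[y0:y1,x0:x1]; 
    y,x=np.nonzero(k); return np.array([x.mean(),y.mean()]),len(x),(x.min(),x.max(),y.min(),y.max())
def fitred(ot,os):
    def f(q):
        P=w(p,(.075*np.sin(q[0]),q[1],.095+.075*np.cos(q[0]))); r=[]
        if ot is not None:r+=list(proj("top",P)[0]-ot)
        if os is not None:r+=list(proj("side",P)[0]-os)
        return r
    s=least_squares(f,[-.25,.19]); return s.x,np.round(s.fun,1),w(p,(.075*np.sin(s.x[0]),s.x[1],.095+.075*np.cos(s.x[0])))
if __name__=="__main__":
    t=red(cv2.imread("pics/top0.png"),(195,240,245,280)); s=red(cv2.imread("pics/side0.png"),(290,270,325,315)); print(t,s)
    print(fitred(t[0],s[0])); print(fitred(t[0],None),fitred(None,s[0])); print(tri(s[0],t[0]))
E
python3 hnd.py
```

```text
(array([219.6242236 , 261.13975155]), 322, (np.int64(204), np.int64(235), np.int64(255), np.int64(268))) (array([307.47637795, 294.76771654]), 254, (np.int64(298), np.int64(316), np.int64(283), np.int64(308)))
(array([-0.26898991,  0.18600225]), array([ 0.2, -0.3,  0.2,  0.4]), array([0.53160796, 0.20149424, 0.16730299]))
(array([-0.27962997,  0.18648116]), array([0., 0.]), array([0.53089108, 0.20204698, 0.16708682])) (array([-0.25883132,  0.18523704]), array([-0.,  0.]), array([0.53226394, 0.20065984, 0.16750173]))
[0.53139645 0.20176096 0.16876686]
```

```bash
python3 -m creep '{"delta_pos":[[0,0,0],[0,0,0],[3,-0.6,0],[3,-0.6,0],[3,-0.6,0],[3,-0.5,0],[0,0,0],[0,0,0]],"dr":[[0,0,-5.6],[0,0,-5.7],[0,0,0],[0,0,0],[0,0,0],[0,0,0],[0,0,0],[0,0,0]],"claw":[0.4,0.4,0.4,0.4,0.4,0.4,0.4,0.4]}' 8; python3 st.py "[.5313,.2018,.169]"
```

```text
clock: 8.98
tcp_pos: [0.5293, 0.2024, 0.2532]
eef_rot: [0.74, 0.672, -0.001, -0.0]
force: [-0.1, 0.1, 0.9]
gripper_width: 0.605
8.98 [0.5293 0.2024 0.2532] xyaw 84.46 z [-0.002 -0.001 -1.   ] F [-0.1  0.1  0.9] T [-0.05 -0.08 -0.05] w 0.605
toolframe cm to target [-0.03  0.22  8.42]
```

```bash
python3 -m creep '{"delta_pos":[[0,0.2,1.5],[0,0,2],[0,0,2],[0,0,1.5],[0,0,1],[0,0,0.4],[0,0,0],[0,0,0],[0,0,0],[0,0,0]],"dr":[[0,0,0],[0,0,0],[0,0,0],[0,0,0],[0,0,0],[0,0,0],[0,0,0],[0,0,0],[0,0,0],[0,0,0]],"claw":[0.4,0.4,0.4,0.4,0.4,0.4,1,1,1,1]}' 8; python3 st.py
python3 - <<'E'
from h import *
crop("top",(285,225,345,285),10,"pics/t4.png"); crop("side",(250,205,380,335),4.6,"pics/s4.png")
E
```

```text
clock: 9.82
tcp_pos: [0.5323, 0.2014, 0.1719]
eef_rot: [0.741, 0.671, 0.001, 0.0]
force: [-0.2, 0.1, -0.2]
gripper_width: 0.364
9.82 [0.5323 0.2014 0.1719] xyaw 84.33 z [ 0.001  0.    -1.   ] F [-0.2  0.1 -0.2] T [-0.   -0.12 -0.  ] w 0.364
```

View pics/t4.png

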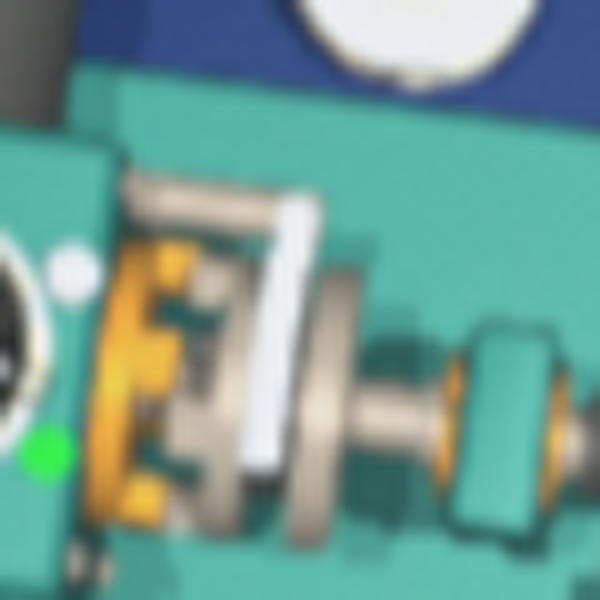

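View pics/s4.png

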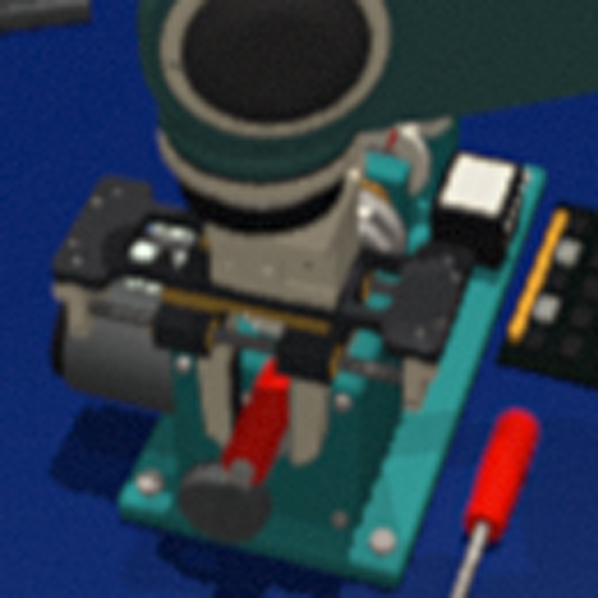

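The jaws straddle the handle, still closing. The zoomed top view shows brass teeth at rows 265/360/500 and sleeve teeth at about 280/430/515. That puts spindle minus gear at roughly -0.45 rad, so the nearest match is about 0.3 rad towards -x (spindle about -0.6).

```bash
python3 -m creep '{"delta_pos":[[0,0,0],[0,0,0],[0,0,0]],"dr":[[0,0,0],[0,0,0],[0,0,0]],"claw":[1,1,1]}' 8; python3 st.py
python3 -m creep '{"delta_pos":[[0,-0.28,0.09],[0,-0.28,0.09],[0,0,0]],"dr":[[0,0,0],[0,0,0],[0,0,0]],"claw":[1,1,1]}' 8; python3 st.py
```

```text
clock: 10.17
tcp_pos: [0.5322, 0.2014, 0.1715]
eef_rot: [0.741, 0.671, 0.0, 0.0]
force: [0.5, -0.4, 5.1]
gripper_width: 0.267
10.17 [0.5322 0.2014 0.1715] xyaw 84.33 z [ 0.001  0.    -1.   ] F [ 0.5 -0.4  5.1] T [ 0.   -0.15 -0.06] w 0.267
clock: 10.42
tcp_pos: [0.526, 0.2019, 0.1691]
eef_rot: [0.741, 0.671, 0.0, -0.0]
force: [-0.1, 1.1, 2.1]
gripper_width: 0.271
10.42 [0.526  0.2019 0.1691] xyaw 84.34 z [ 0.  0. -1.] F [-0.1  1.1  2.1] T [ 0.12 -0.27 -0.05] w 0.271
```

```bash
python3 -m creep '{"delta_pos":[[0,-0.28,0.11],[0,-0.28,0.12],[0,0,0]],"dr":[[0,0,0],[0,0,0],[0,0,0]],"claw":[1,1,1]}' 8; python3 st.py
python3 -m creep '{"delta_pos":[[0,-0.27,0.13],[0,-0.27,0.14],[0,0,0]],"dr":[[0,0,0],[0,0,0],[0,0,0]],"claw":[1,1,1]}' 8; python3 st.py
python3 -m creep '{"delta_pos":[[0,-0.26,0.16],[0,-0.26,0.18],[0,0,0],[0,0,0]],"dr":[[0,0,0],[0,0,0],[0,0,0],[0,0,0]],"claw":[1,1,1,1]}' 8; python3 st.py
python3 - <<'E'
from h import *
crop("top",(285,225,345,285),10,"pics/t5.png")
E
```

```text
clock: 10.67
tcp_pos: [0.5202, 0.2024, 0.1665]
eef_rot: [0.741, 0.671, -0.0, -0.0]
force: [0.9, 1.8, 0.5]
gripper_width: 0.267
10.67 [0.5202 0.2024 0.1665] xyaw 84.34 z [-0.001 -0.    -1.   ] F [0.9 1.8 0.5] T [ 0.22 -0.31 -0.09] w 0.267
clock: 10.92
tcp_pos: [0.5149, 0.2029, 0.1638]
eef_rot: [0.741, 0.671, -0.0, -0.0]
force: [0.3, 0.8, 0.4]
gripper_width: 0.26
10.92 [0.5149 0.2029 0.1638] xyaw 84.34 z [-0.001 -0.    -1.   ] F [0.3 0.8 0.4] T [ 0.17 -0.36 -0.13] w 0.26
clock: 11.25
tcp_pos: [0.5098, 0.2035, 0.1604]
eef_rot: [0.741, 0.671, -0.0, -0.0]
force: [-0.1, 0.7, 0.4]
gripper_width: 0.268
11.25 [0.5098 0.2035 0.1604] xyaw 84.34 z [-0.001 -0.    -1.   ] F [-0.1  0.7  0.4] T [ 0.19 -0.11 -0.04] w 0.268
```

View pics/t5.png

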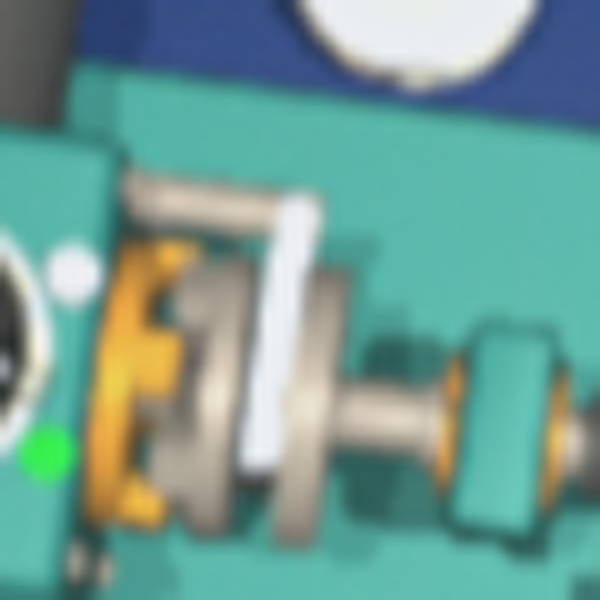

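The sleeve flange has shifted left (about x=325 to 312) and its teeth now sit between the brass teeth: it dropped into mesh. Release the handle and go back to the knob.

```bash
python3 -m creep '{"delta_pos":[[0,0,0],[0,0,0],[0,0,0],[0,0,0],[0,0,-2],[0,0,-2.5],[0,0,-3],[0,0,-2],[0,0,0]],"dr":[[0,0,0],[0,0,0],[0,0,0],[0,0,0],[0,0,0],[0,0,0],[0,0,0],[0,0,0],[0,0,0]],"claw":[0.5,0.5,0.5,0.5,0.5,0.5,0.5,0.5,0.5]}' 8; python3 st.py "[.5412,.0798,.25]"
```

```text
clock: 12.05
tcp_pos: [0.5112, 0.2037, 0.2605]
eef_rot: [0.741, 0.671, 0.003, 0.001]
force: [0.1, -0.4, 0.7]
gripper_width: 0.498
12.05 [0.5112 0.2037 0.2605] xyaw 84.33 z [ 0.005  0.002 -1.   ] F [ 0.1 -0.4  0.7] T [-0.05 -0.07  0.02] w 0.498
toolframe cm to target [-12.04   4.2    1.05]
```

```bash
python3 -m creep '{"delta_pos":[[-3,1.05,0.2],[-3,1.05,0.2],[-3,1.05,0.2],[-3,1.05,0.2],[0,0,0],[0,0,0],[0,0,0]],"dr":[[0,0,0],[0,0,0],[0,0,0],[0,0,0],[0,0,5.5],[0,0,5],[0,0,0]],"claw":[0.5,0.5,0.5,0.5,0.5,0.5,0.5]}' 20; python3 st.py "[.5412,.0798,.176]"
python3 - <<'E'
from h import *
crop("side",(260,190,360,290),6,"pics/s6.png")
E
```

```text
clock: 12.63
tcp_pos: [0.5402, 0.0792, 0.2471]
eef_rot: [0.801, 0.598, -0.0, -0.0]
force: [-0.4, 0.2, -0.1]
gripper_width: 0.499
12.63 [0.5402 0.0792 0.2471] xyaw 73.52 z [-0.001 -0.    -1.   ] F [-0.4  0.2 -0.1] T [-0.09 -0.08  0.04] w 0.499
toolframe cm to target [0.09 0.09 7.11]
```

View pics/s6.png

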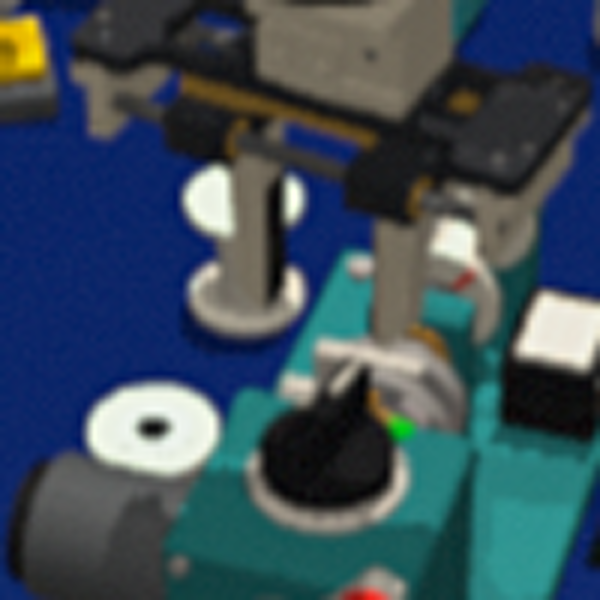

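The knob bar points between the dots (side crop, tip (365,375), green dot (400,428)). The jaws are open and centred above it. Descend and grip.

```bash
python3 -m creep '{"delta_pos":[[0.1,0.1,1.5],[0,0,1.8],[0,0,1.5],[0,0,1.2],[0,0,0.8],[0,0,0.3],[0,0,0],[0,0,0],[0,0,0],[0,0,0],[0,0,0],[0,0,0],[0,0,0],[0,0,0]],"dr":[[0,0,0],[0,0,0],[0,0,0],[0,0,0],[0,0,0],[0,0,0],[0,0,0],[0,0,0],[0,0,0],[0,0,0],[0,0,0],[0,0,0],[0,0,0],[0,0,0]],"claw":[0.5,0.5,0.5,0.5,0.5,0.5,0.5,1,1,1,1,1,1,1]}' 30; python3 st.py
```

```text
clock: 13.85
tcp_pos: [0.5416, 0.0805, 0.177]
eef_rot: [0.8, 0.601, 0.0, 0.0]
force: [2.7, -1.8, 1.3]
gripper_width: 0.147
13.85 [0.5416 0.0805 0.177 ] xyaw 73.82 z [ 0.001  0.    -1.   ] F [ 2.7 -1.8  1.3] T [-0.12 -0.28 -0.2 ] w 0.147
```

```bash
python3 -m creep '{"delta_pos":[[0,0,0.2],[0,0,0.1],[0,0,0],[0,0,0],[0,0,0]],"dr":[[0,0,0],[0,0,0],[0,0,4],[0,0,4],[0,0,0]],"claw":[1,1,1,1,1]}' 30; python3 st.py; python3 -m creep '{"delta_pos":[[0,0,0],[0,0,0],[0,0,0],[0,0,0]],"dr":[[0,0,4],[0,0,4],[0,0,3],[0,0,0]],"claw":[1,1,1,1]}' 30; python3 st.py
```

```text
clock: 14.27
tcp_pos: [0.5418, 0.0805, 0.1748]
eef_rot: [0.841, 0.541, 0.001, 0.0]
force: [-0.7, -0.0, 8.2]
gripper_width: 0.151
14.27 [0.5418 0.0805 0.1748] xyaw 65.57 z [ 0.002 -0.    -1.   ] F [-0.7 -0.   8.2] T [-0.21  0.05 -0.12] w 0.151
clock: 14.6
tcp_pos: [0.542, 0.0804, 0.1749]
eef_rot: [0.889, 0.459, 0.001, 0.001]
force: [2.3, -0.9, 9.0]
gripper_width: 0.148
14.6 [0.542  0.0804 0.1749] xyaw 54.62 z [ 0.002 -0.    -1.   ] F [ 2.3 -0.9  9. ] T [-0.43 -0.18 -0.16] w 0.148
```

```bash
python3 -m creep '{"delta_pos":[[0,0,0],[0,0,0],[0,0,0]],"dr":[[0,0,2],[0,0,2],[0,0,0]],"claw":[1,1,1]}' 30; python3 st.py;  python3 -m creep '{"delta_pos":[[0,0,0],[0,0,0],[0,0,0]],"dr":[[0,0,2],[0,0,1],[0,0,0]],"claw":[1,1,1]}' 30; python3 st.py
```

```text
clock: 14.85
tcp_pos: [0.5421, 0.0804, 0.1749]
eef_rot: [0.904, 0.428, 0.001, 0.001]
force: [1.8, -1.3, 8.7]
gripper_width: 0.147
14.85 [0.5421 0.0804 0.1749] xyaw 50.73 z [ 0.002 -0.    -1.   ] F [ 1.8 -1.3  8.7] T [-0.32 -0.28  0.59] w 0.147
clock: 15.1
tcp_pos: [0.5422, 0.0806, 0.175]
eef_rot: [0.914, 0.405, 0.001, 0.0]
force: [3.2, -0.4, 8.2]
gripper_width: 0.155
15.1 [0.5422 0.0806 0.175 ] xyaw 47.8 z [ 0.003  0.    -1.   ] F [ 3.2 -0.4  8.2] T [-0.01 -0.61  0.64] w 0.155
```

At the end stop (torque rises). Ease the twist, let it rise with the jaws, then open.

```bash
python3 -m creep '{"delta_pos":[[0,0,0],[0,0,-0.3],[0,0,-0.3],[0,0,-0.25],[0,0,0]],"dr":[[0,0,-3],[0,0,0],[0,0,0],[0,0,0],[0,0,0]],"claw":[1,1,1,1,1]}' 20; python3 st.py
python3 -m creep '{"delta_pos":[[0,0,0],[0,0,0],[0,0,0],[0,0,0],[0,0,-2],[0,0,-3],[0,0,-3],[0,0,-3],[0,0,0]],"dr":[[0,0,0],[0,0,0],[0,0,0],[0,0,0],[0,0,0],[0,0,0],[0,0,0],[0,0,0],[0,0,0]],"claw":[0.5,0.5,0.5,0.5,0.5,0.5,0.5,0.5,0.5]}' 20; python3 st.py
```

```text
clock: 15.52
tcp_pos: [0.542, 0.0804, 0.1829]
eef_rot: [0.903, 0.429, 0.001, 0.0]
force: [2.9, -1.0, 5.2]
gripper_width: 0.151
15.52 [0.542  0.0804 0.1829] xyaw 50.84 z [ 0.002 -0.    -1.   ] F [ 2.9 -1.   5.2] T [-0.29 -0.65  0.25] w 0.151
clock: 16.27
tcp_pos: [0.5423, 0.0807, 0.2984]
eef_rot: [0.903, 0.429, 0.003, 0.001]
force: [0.1, -0.1, 0.5]
gripper_width: 0.499
16.27 [0.5423 0.0807 0.2984] xyaw 50.84 z [ 0.007  0.001 -1.   ] F [ 0.1 -0.1  0.5] T [-0.07 -0.05  0.  ] w 0.499
```

```bash
python3 -m creep '{"delta_pos":[[-2.9,2.3,0],[-2.9,2.3,0],[-2.9,2.3,0],[-2.9,2.3,0],[-2.9,2.3,0],[-2.9,2.3,0],[-2.9,2.3,0],[-2.9,2.3,0],[0,0,0]],"dr":[[0,0,0],[0,0,0],[0,0,0],[0,0,0],[0,0,0],[0,0,0],[0,0,0],[0,0,0],[0,0,0]],"claw":[0,0,0,0,0,0,0,0,0]}' 20; python3 - <<'E'
from h import *
i=crop("top",(195,195,405,345),3.8,"pics/t7.png"); cv2.imwrite("pics/t7f.png",i); j=crop("side",(250,205,380,335),4.6,"pics/s7.png");cv2.imwrite("pics/s7f.png",j)
E
```

```text
clock: 17.02
tcp_pos: [0.5368, -0.2205, 0.2913]
eef_rot: [0.904, 0.427, -0.001, 0.0]
force: [0.4, 0.6, -0.5]
gripper_width: 0.997
```

View pics/t7.png

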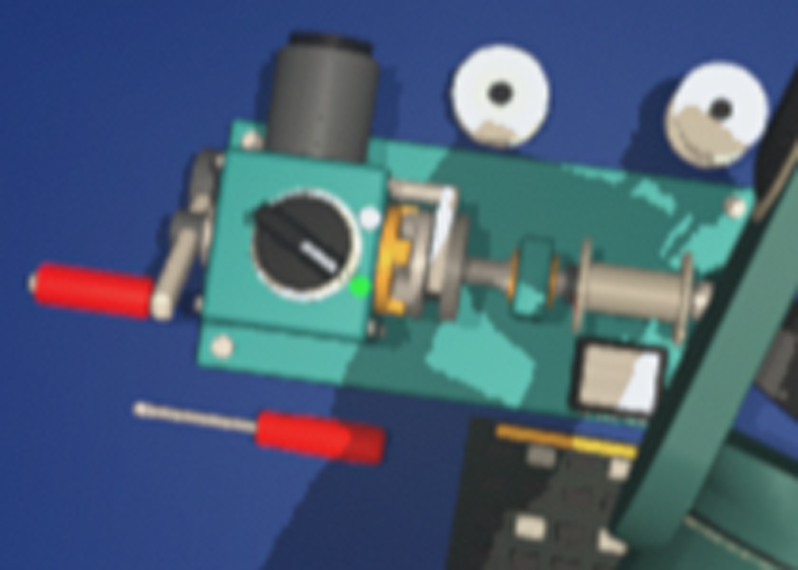

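View pics/s7.png

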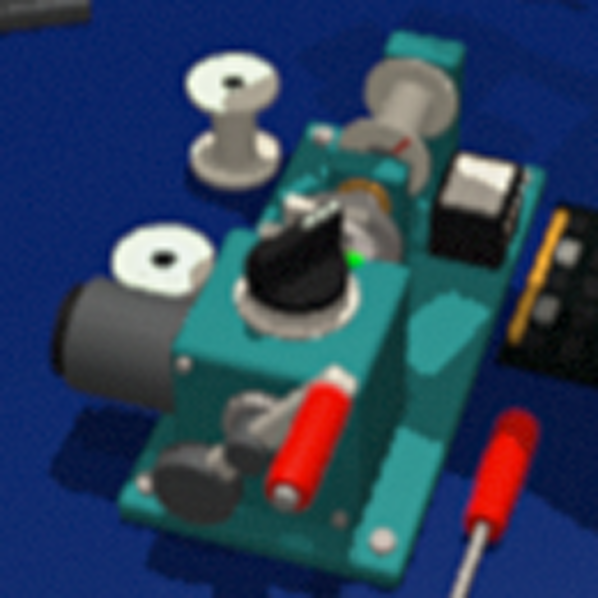

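The pointer aims at the green dot (top crop, mark (320,257), dot (360,287)), and the clutch is closed up. I'll check that the knob is fully up against the initial and pressed pictures, and that the bystanders haven't moved.

```bash
python3 - <<'E'
from h import *
a=cv2.imread("pics/sc.png");b=cv2.imread("pics/s3.png");c=cv2.imread("pics/s7.png")
for x in (275,290,297,305,320):
    print(x,[ (lambda g: round(float(300-3+np.interp(110,g[297:330],np.arange(33))),1))(np.maximum.accumulate(im[:,x].mean(1))if 0 else im[:,x].mean(1)) for im in(a,b,c)])
cv2.imwrite("pics/cmp.png",cv2.resize(np.hstack([i[180:350,220:380] for i in(a,b,c)]),None,fx=1.65,fy=1.65))
# bystander shifts
for n,f1,f0,bx in(("top","t7f","top0",dict(spray=(105,190,170,240),wash=(475,280,530,325),pump=(475,225,520,262),screw=(225,295,300,320),spool=(310,203,342,235),bob=(366,207,398,240))),("side","s7f","side0",dict(board=(358,245,410,295),spray=(205,350,255,435),wash=(355,150,390,205),pump=(318,158,345,200)))):
    A=cv2.imread(f"pics/{f0}.png");B=cv2.imread(f"pics/{f1}.png")
    for k,(x0,y0,x1,y1) in bx.items():
        m=cv2.matchTemplate(B[y0-8:y1+8,x0-8:x1+8],A[y0:y1,x0:x1],cv2.TM_CCOEFF_NORMED); _,v,_,l=cv2.minMaxLoc(m); print(n,k,round(v,3),l[0]-8,l[1]-8)
E
```

```text
275 [315.4, 323.5, 315.6]
290 [319.7, 326.6, 319.6]
297 [319.5, 325.1, 319.6]
305 [319.7, 325.8, 319.7]
320 [314.9, 322.6, 315.1]
top spray 1.0 0 0
top wash 0.868 0 0
top pump 0.253 8 -1
top screw 0.948 0 0
top spool 0.987 0 0
top bob 0.952 0 0
side board 0.952 0 0
side spray 0.999 0 0
side wash 0.996 0 0
side pump 0.999 0 0
```

View pics/cmp.png

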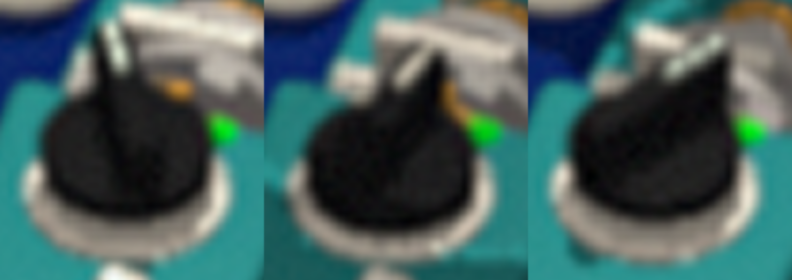

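The disc's lower edge is back to its start height (319.6 against 319.5; pressed it was 325), so the knob is fully up at the green dot. No bystander has shifted: the top view of the pump bottle is blocked by the arm, but the side view shows it unmoved. Handing in.

```bash
python3 -c "
from workcell import bot
print(bot.close_job())"
```

```text
the job is handed in; nothing more can be done
None
```

The winder is in gear and the job is handed in at about 17 s of the 69 s allowed.

- **What I did:** I pressed the knob and turned it clockwise until it stopped hard at about 0.70 rad with the teeth end to end. I let go and turned the crank about 0.3 rad towards the winder's -x until the sleeve dropped into mesh. Then I pressed the knob again, turned it to the end stop, let it rise and released it.
- **Last checks:**
  - **Knob:** it points at the green dot, and its disc is back at its starting height in the side view to within 0.2 px of the enlarged picture, so it is fully up.
  - **Clutch:** it looks closed in the top view.
  - **Bench and robot:** no bystander moved. The arm is clear of everything, with wrist force near zero.
- **What disagreed:** the top-view match for the pump bottle failed because the arm blocked it. The side view shows the bottle unmoved.

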